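# Free a locked centrifuge lid through its hidden release port

## Task

The power is out and the lid of the small white centrifuge is locked. Take the release pin (the slim, straight-handled one of the two tools standing in its front deck), feel along the floor of the deep slot with the tip until it sinks into the hidden release port, and push it in until the lid springs fully open. Then stand the pin upright back in its own hole, right down on its collar, and leave the T-handled rotor key where it is.

Things in the scene. Friction and masses are not known exactly. Their poses are not given: they have to be found in the camera images.
- centrifuge: white bench centrifuge, fixed, 210 (x) x 240 (y) x 110 mm; origin at the centre of its underside, -x its front (display and dial, protruding 22 mm), +y its left seen from the robot, z up. The front deck, 110 mm up, spans x = -105 to -38 mm. Two round tool holes 12 mm wide, open below, at x = -58, y = +98 and -98 mm: one holds the release pin, the other the rotor key, either way round
- lid_front (a point): middle of the front edge of the shut lid, which lies behind the deck and stands up to 13 mm above it; it is hinged 140 mm farther back and swings up and away to the rear
- slot_left (a point): left (+y) end of the mouth of the slot in the front deck, on its centre line at deck height. The slot is 11 mm wide, 77 mm long (along the centrifuge's y, at x = -80 mm) and 32 mm deep, with rigid walls and a rigid, flat black floor
- slot_right (a point): right (-y) end of the mouth of the slot, on its centre line at deck height, 77 mm from slot_left
- slot_middle (a point): middle of the slot's mouth, at deck height. The release port is a 9 mm long gap in the slot floor, across its whole width, at most 28 mm left or right of here, different each time. A flush black plug hides it: 1 to 2 N sinks it 8 mm (the tip drops between 8 mm deep walls), then it meets the release bar, which takes 4 to 7 N and 6 to 8 mm more to free the lid
- pin_handle (a point): centre of the handle of the release pin, a loose steel tool of 50 g: round knurled handle 14 mm thick, 47 mm high, on a collar 20 mm wide, 3 mm thick that rests on the deck; below it a straight shaft 5 mm thick, 66 mm long, round-ended. This point is 27 mm above the collar's underside (the deck, when parked) and 93 mm above the tip; z points up along the pin
- pin_tip (a point): the lower, rounded end of the release pin's 5 mm shaft
- key_handle (a point): middle of the black T-bar (13 x 40 x 13 mm, along the slot, 33 mm above the deck) of the rotor key, a loose bystander of 80 g whose 8 mm shaft stands in the other tool hole; it is to stay where it is
- lid (a joint): angle of the lid in rad: 0 shut and latched, 1.15 fully open; sprung, it takes one to two seconds to swing open by itself once the latch lets go and then stays open
- release_bar (a joint): angle of the latch's release bar under the slot floor in rad: 0 at rest, grows as the pin pushes it down through the port, lets the lid go at about 0.2, stops at 0.40 and springs back when the pin is drawn out
Not all that is in view belongs to the job. Leave any orange or pink look-alike of the part that bears pin_handle alone.

How it is judged:
On the way, in this order (a step that is already met when the one before it is completed fails the run):
1. the pin's tip is in the port, below the slot floor, pushing the release bar (value of joint release_bar above 0.08 rad and z of pin_tip in the frame of centrifuge below 0.071 m and x of pin_tip in the frame of centrifuge below -0.072 m).
2. the lid has sprung open (value of joint lid above 1 rad), for 0.1 s.
At the end, for the whole second after the job is handed in: The lid stands open (over 1.0 rad), the release bar is back up (under 0.05 rad), the pin stands upright (within 7 degrees) down on its collar in the hole it came from (handle centre within 10 mm of where it was), and the rotor key is within 15 mm of where it was (value of joint lid above 1 rad and value of joint release_bar below 0.05 rad and distance of pin_handle from where it was at the start of the episode below 0.01 m and angle between pin_handle's own z axis and vertical below 0.12 rad and distance of key_handle from where it was at the start of the episode below 0.015 m); the robot touches nothing.
It fails at once if the rotor key is pulled out or knocked over (distance of key_handle from where it was at the start of the episode above 0.03 m).
It also fails if it takes over 54 s, if anything falls off the work surface, if the arm or the gripper's body presses on something with over 40 N, if the wrist force passes 120 N, or if a joint passes its speed limit or range.

## Robot

A 7-joint arm with a two-finger parallel gripper is mounted at the origin on a cart in front of the work surface, level with it; the furniture and walls round the work are solid. World frame = base frame: x ahead of the robot, y to its left, z up, the work surface at z = 0. Lengths are in m, angles in rad, forces in N, time in s.
With the tool pointing down it reaches from about 0.4 to 0.85 m from the base axis. Payload 4.5 kg.
Tool frame: the origin (TCP) lies at the very end of the fingers, on their centre line; the grasp point (between the pads) lies 19 mm behind it; z points along the fingers, y is the line along which they close (so a half turn about z gives the same grasp; the last joint's range is limited). The gripper opens to 88 mm and grips with 3 to 60 N. Pads are 18 mm wide; open, the fingers measure 123 mm over their backs; the gripper's body (75 mm by 187 mm) begins 45 mm behind the grasp point.
Start: joints at [-1.08, 0.689, -0.195, 1.565, 0.157, 0.902, -0.215], TCP at [0.276, 0.561, 0.239] pointing down, gripper open.
Joint ranges: [-3.01, 3.01], [-0.46, 2.08], [-1.47, 1.51], [0.13, 2.56], [-1, 4.14], [0.04, 2.09], [-2.66, 2.66]. Speed limits (rad/s): [2.57, 2.57, 3.14, 3.14, 3.14, 3.14, 3.14].

## Interface

Orientations are given as a 3x3 rotation matrix whose columns are the frame's x, y, z axes.
In Python, from plant import ctrl gives the robot as it stands. The module is installed in compiled form; this text tells all that it offers. Calls block until the motion is done:
- ctrl.move_to(position, orientation): joint-space move of the TCP to a pose.
- ctrl.move_linear(position, frame=None, vel=0.15, stop_force=None): straight line of the TCP; frame=None keeps the orientation; vel is the mean speed in m/s. With stop_force (N) it stops when the force on the tool has changed by that much, and returns True; else False.
- ctrl.move_joints(angles): joint-space move.
- ctrl.gripper_open() and ctrl.close(grip_force=None): open the fingers fully, or close them until they stop; grip_force is the grip in N (None keeps the last).
- ctrl.sleep(seconds).
- ctrl.ik(position, orientation): joint angles nearest the present ones, or None.
- ctrl.snapshot(name): name is "side" or "top" or "wrist"; returns a dict with "frame" (400x640x3 uint8, blue, green, red), "mtx" (3x3 intrinsics, pixels), "D" ([k1, k2, p1, p2, k3] as OpenCV has them; the pictures are not rectified), "rvec" (rotation vector, rad) and "tvec" (3), from world to camera coordinates, as OpenCV has them; the wrist camera has in their place "tool_from_camera" (4x4, takes a point from camera to tool coordinates, whose origin is the TCP and whose axes are the flange's). Camera axes: x right, y down, z forward; pixel columns grow to the right and rows downward; lengths in m; the calibration is good to about 2 mm. A picture is of the moment at which its call begins: read the wrist's pose just before it. There is no depth.
A pose or a line that the arm cannot do raises ctrl.MotionError and nothing moves.
- ctrl.sign_off(): hands the job in, once; it reports no verdict.
Trained networks look in a picture, given as the dict that the camera call returned (one of the last four; its "shot" number tells which), for a name from the list of things; names that differ only in an ending like _2 or _b are one class to them, and where a whole thing is asked for, a point or a joint stands for the part that bears it (a point fixed in the world has none). Each returns a list of dicts, best first, with "p" (0 to 1); they miss things now and then, are a little off and sometimes report something else, mostly with a low value. They report only what shows in the picture. A call takes as long as a camera call. They do not tell look-alikes from the thing itself.
- ctrl.regions_of(name, picture): "region" (400x640 bool, what is visible of it) and "extent" ([left, top, right, bottom] in pixels, round what is visible of it).
- ctrl.pinpoint(name, picture): "point" ([column, row] in pixels: a listed point, or the origin of a listed thing).
Readings, each from a call of its own:
- ctrl.get_t(): time.
- ctrl.get_qpos(): joint angles.
- ctrl.get_qd(): joint speeds.
- ctrl.get_effort(): joint torques, N m.
- ctrl.get_tcp_pos(): TCP position.
- ctrl.get_eef_rot(): TCP orientation.
- ctrl.get_ft_force(): force on the tool from outside, world axes, zero at the start.
- ctrl.get_torque(): the same for the moment, N m.
- ctrl.get_gripper_width(): finger opening in m.
Only numpy, scipy, OpenCV 4.12 (cv2) and the standard library are available. Lean on these libraries where they do the work, as an engineer would, in place of code of your own. Each camera call takes 0.05 s, during which the arm holds its last target. There are 200 camera calls.

## Working session

There is one attempt and no reset: what is moved stays moved. The work goes in short steps, each a Python script; the robot and the scene stay as the last script left them, time stands still between calls to the robot, and variables do not carry over. Pictures are saved under pics/ and viewed, on a budget of 10 in all, crops included, one or two more only if the job needs it, and the job is handed in when it is done.

```bash
mkdir -p pics
cat > h.py <<'E'
import numpy as np, cv2
from plant import ctrl
def proj_mat(s):
    R=cv2.Rodrigues(np.array(s["rvec"],float))[0]; return R,np.array(s["tvec"],float).reshape(3)
def pose(s,pos=None,rot=None):
    if "rvec" in s: return proj_mat(s)
    T=np.eye(4);T[:3,:3]=rot;T[:3,3]=pos
    M=np.linalg.inv(T@np.array(s["tool_from_camera"])); return M[:3,:3],M[:3,3]
def ray(s,px,P):
    R,t=P; u=cv2.undistortPoints(np.array([[px]],float),np.array(s["mtx"],float),np.array(s["D"],float))[0,0]
    d=R.T@np.array([u[0],u[1],1]); return -R.T@t,d/np.linalg.norm(d)
def tri(rays):
    A=np.zeros((3,3));b=np.zeros(3)
    for o,d in rays:
        Q=np.eye(3)-np.outer(d,d);A+=Q;b+=Q@o
    x=np.linalg.solve(A,b); return x,[float(np.linalg.norm((np.eye(3)-np.outer(d,d))@(x-o))) for o,d in rays]
def atz(r,z): o,d=r; return o+d*(z-o[2])/d[2]
E
python3 - <<'E'
from h import *
S={n:ctrl.snapshot(n) for n in("side","top")}
for n,s in S.items(): cv2.imwrite(f"pics/{n}0.png",s["frame"])
names=["pin_handle","pin_tip","key_handle","slot_left","slot_right","slot_middle","lid_front","centrifuge"]
for k in names:
    rs=[]
    for n,s in S.items():
        r=ctrl.pinpoint(k,s); print(k,n,[(round(x["p"],2),np.round(x["point"],1).tolist()) for x in r[:4]])
        if r: rs.append(ray(s,r[0]["point"],pose(s)))
    if len(rs)==2: x,e=tri(rs); print("   ->",x.round(4),np.round(e,4))
print(ctrl.get_t(),ctrl.get_tcp_pos(),ctrl.get_eef_rot())
E
```

```text
pin_handle side [(0.92, [249.1, 263.7]), (0.84, [321.2, 243.3]), (0.77, [248.6, 242.7])]
pin_handle top [(0.65, [389.6, 200.5]), (0.42, [379.1, 254.8]), (0.4, [354.6, 257.5]), (0.4, [348.1, 217.7])]
   -> [ 0.4813 -0.0645  0.1232] [0.0605 0.0605]
pin_tip side [(0.6, [251.1, 305.6]), (0.55, [254.1, 281.5])]
pin_tip top [(0.52, [372.0, 255.6])]
   -> [ 0.4151 -0.0304 -0.0035] [0.0007 0.0007]
key_handle side [(0.44, [303.5, 181.9])]
key_handle top [(0.49, [299.4, 211.4])]
   -> [0.5226 0.1514 0.1351] [0.0022 0.0022]
slot_left side [(0.66, [295.8, 211.9])]
slot_left top [(0.88, [333.0, 219.7]), (0.27, [344.4, 199.1])]
   -> [0.5025 0.0751 0.114 ] [0.0009 0.0009]
slot_right side [(0.9, [302.6, 234.4])]
slot_right top [(0.76, [363.1, 216.5])]
   -> [0.5083 0.0047 0.1107] [0.0009 0.0009]
slot_middle side [(0.95, [298.3, 220.2])]
slot_middle top [(0.73, [346.5, 219.4])]
   -> [0.5034 0.044  0.115 ] [0.002 0.002]
lid_front side [(0.59, [320.0, 220.2])]
lid_front top [(0.58, [346.9, 200.5])]
   -> [0.5443 0.0413 0.1138] [0.0012 0.0012]
centrifuge side [(0.7, [346.8, 268.0])]
centrifuge top [(0.76, [341.1, 189.6])]
   -> [0.5924 0.0443 0.0018] [0.0012 0.0012]
0.9 [0.27569538 0.56093338 0.23876999] [[-8.97463038e-01  4.41089662e-01  7.60174319e-05]
 [ 4.41089668e-01  8.97463035e-01  7.89798557e-05]
 [-3.33856373e-05  1.04412005e-04 -9.99999994e-01]]
```

Run:
```python
import cv2,numpy as np
a=cv2.imread("pics/side0.png")[130:330,200:460];b=cv2.imread("pics/top0.png")[120:320,240:500]
cv2.imwrite("pics/c0.png",np.vstack([cv2.resize(x,(780,600),interpolation=cv2.INTER_CUBIC)[:, :] for x in(a,)]))
cv2.imwrite("pics/c1.png",cv2.resize(b,(780,600),interpolation=cv2.INTER_CUBIC))
```

```text
(no output)
```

View pics/c0.png

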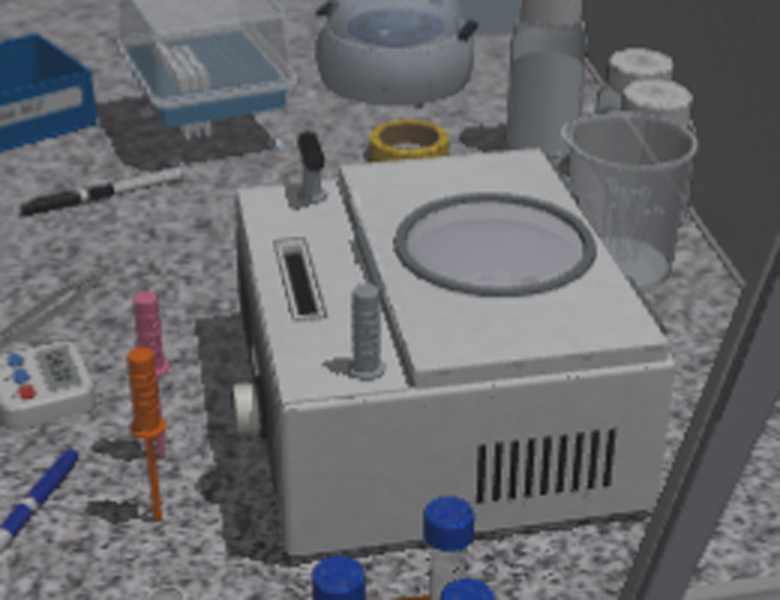

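View pics/c1.png

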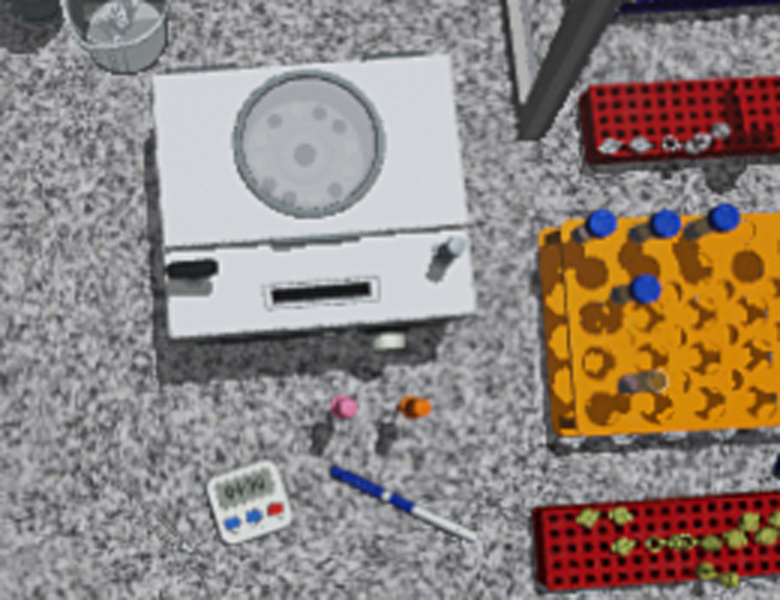

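Look-alikes: steel pin standing in the deck's right hole (side 321,243; top 390,201), orange tool (side 249,264; top 379,255) and pink tool (side 249,243; top 355,257), both on the table. I choose the steel one in the deck. The black T-bar key is at side 304,182, in the left hole. Next I fit the centrifuge pose and check the surroundings.

```bash
cat >> h.py <<'E'
from scipy.optimize import least_squares
C={"slot_left":(-.08,.0385,.11),"slot_right":(-.08,-.0385,.11),"slot_middle":(-.08,0,.11),"centrifuge":(0,0,0),
   "key_handle":(-.058,.098,.143),"pin_handle":(-.058,-.098,.137),"lid_front":(-.038,0,.123)}
def Rz(a): return np.array([[np.cos(a),-np.sin(a),0],[np.sin(a),np.cos(a),0],[0,0,1]])
def W(p,c): return Rz(p[2])@np.array(c)+[p[0],p[1],0]
def fit(obs,p0):  # obs: (s,P,name,px,weight)
    def f(p):
        r=[]
        for s,P,k,px,w in obs:
            q=cv2.projectPoints(W(p,C[k])[None],cv2.Rodrigues(P[0])[0],P[1],np.array(s["mtx"],float),np.array(s["D"],float))[0][0,0]
            r+=list(w*(q-px))
        return np.array(r)
    o=least_squares(f,p0,loss="soft_l1",f_scale=1.5); return o.x,f(o.x).reshape(-1,2)
E
python3 - <<'E'
from h import *
S={n:ctrl.snapshot(n) for n in("side","top")}
obs=[]
for k in C:
    for n,s in S.items():
        for r in ctrl.pinpoint(k,s):
            if k=="pin_handle" and np.hypot(*(np.array(r["point"])-([321,243] if n=="side" else [389.6,200.5])))>6: continue
            obs.append((s,pose(s),k,np.array(r["point"]),1)); break
p,r=fit(obs,[.592,.044,0]); print(p.round(4))
for o,e in zip(obs,r): print(o[2],e.round(1))
print({n:np.round(-pose(s)[0].T@pose(s)[1],2).tolist() for n,s in S.items()})
R=np.column_stack([[np.cos(p[2]),np.sin(p[2]),0],[np.sin(p[2]),-np.cos(p[2]),0],[0,0,-1]])
s=ctrl.snapshot("wrist");print(np.round(s["tool_from_camera"],3).tolist(),s["mtx"][0][0])
for RR in (R,R@np.diag([-1,-1,1])):
  for q in ((-.058,-.098,.25),(-.058,-.098,.118),(-.08,0,.2)): print(q,ctrl.ik(W(p,q),RR))
im=np.vstack([cv2.resize(S[n]["frame"],(480,300)) for n in S]); cv2.imwrite("pics/full.png",im)
E
```

```text
[0.5866 0.0478 0.0482]
slot_left [ 0.7 -1.1]
slot_left [1.  1.9]
slot_right [0.1 1.5]
slot_right [-1.4 -0.3]
slot_middle [-0.5 -0.8]
slot_middle [-1.3 -1.2]
centrifuge [-2.7  2. ]
centrifuge [ 1.1 -0.5]
key_handle [-4.1 -2.5]
key_handle [ 1.8 -0.9]
pin_handle [-0.2 -3.6]
pin_handle [ 0.6 -0.1]
lid_front [ 3.7 -3.8]
lid_front [1.1 0.2]
{'side': [0.46, -0.63, 0.52], 'top': [0.43, 0.12, 0.95]}
[[-0.001, -0.95, -0.313, 0.081], [1.0, -0.001, -0.0, -0.0], [0.0, -0.313, 0.95, -0.145], [0.0, 0.0, 0.0, 1.0]] 336.29288554122263
(-0.058, -0.098, 0.25) [-0.26252354  0.5959858   0.45592838  1.84152329 -0.35698082  0.78561181
 -1.14183026]
(-0.058, -0.098, 0.118) [-0.16035314  0.78390239  0.29355222  1.953222   -0.4673908   0.47061341
 -1.04940015]
(-0.08, 0, 0.2) [-0.43106496  0.63487815  0.41580486  1.9735086  -0.4258643   0.61860311
 -1.2581316 ]
(-0.058, -0.098, 0.25) [ 0.2662195   0.57705931 -0.40890853  1.81428422  0.30349241  0.8122499
  1.32464412]
(-0.058, -0.098, 0.118) [ 0.26277784  0.78367517 -0.41828631  1.93088406  0.5821272   0.54862132
  1.06497723]
(-0.08, 0, 0.2) [ 0.07179562  0.61648728 -0.39729055  1.9479412   0.37868641  0.64989727
  1.05411863]
```

View pics/full.png

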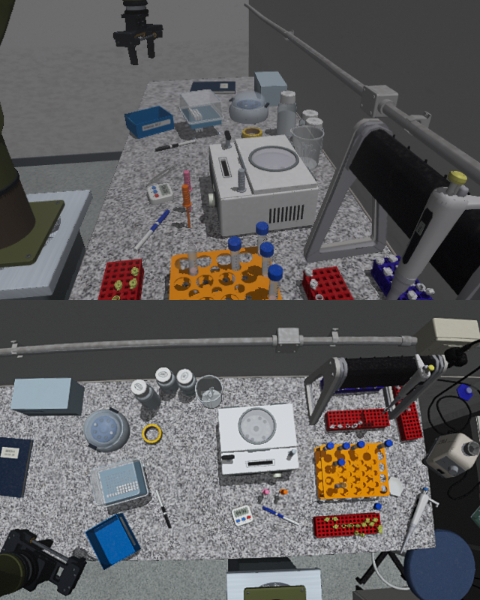

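The full view shows the centrifuge with a frame and tube rack to its right, clear of the reach. I use the grasp with the camera on the robot's side, away from the lid. Now the move above the deck for a close look.

```bash
cat >> h.py <<'E'
def RT(p): return Rz(p[2])@np.diag([-1.,1,-1])
E
python3 - <<'E'
from h import *
p=np.array([.5866,.0478,.0482]); 
ctrl.move_to(W(p,(-.08,-.02,.30)),RT(p))
ctrl.sleep(.2)
pos,rot=ctrl.get_tcp_pos(),ctrl.get_eef_rot()
s=ctrl.snapshot("wrist"); cv2.imwrite("pics/w1.png",s["frame"]); P=pose(s,pos,rot)
obs=[]
for k in C:
    rr=ctrl.pinpoint(k,s); print(k,[(round(x["p"],2),np.round(x["point"],1).tolist()) for x in rr[:3]])
    if rr and k!="lid_front": obs.append((s,P,k,np.array(rr[0]["point"]),1))
p2,r=fit(obs,p); print(p2.round(4))
for o,e in zip(obs,r): print(o[2],e.round(1))
print(pos,ctrl.get_t(),ctrl.get_ft_force())
E
```

```text
slot_left [(0.93, [379.7, 170.2])]
slot_right [(0.58, [307.1, 170.4]), (0.49, [341.9, 165.7])]
slot_middle [(0.81, [343.4, 167.8])]
centrifuge [(0.59, [341.8, 205.3]), (0.55, [339.3, 204.2])]
key_handle [(0.64, [446.0, 197.3])]
pin_handle [(0.92, [241.6, 198.8]), (0.64, [331.1, 79.3])]
lid_front [(0.81, [344.2, 206.6]), (0.71, [341.4, 166.0])]
[0.5877 0.0476 0.0664]
slot_left [ 0.6 -2. ]
slot_right [-2.  -0.9]
slot_middle [-0.7  1. ]
centrifuge [-3.   0.2]
key_handle [1.6 0.6]
pin_handle [1.4 0.6]
[0.50767649 0.02468377 0.29993762] 4.4583 [ 0.98633275 -0.27395518  0.19565054]
```

View pics/w1.png

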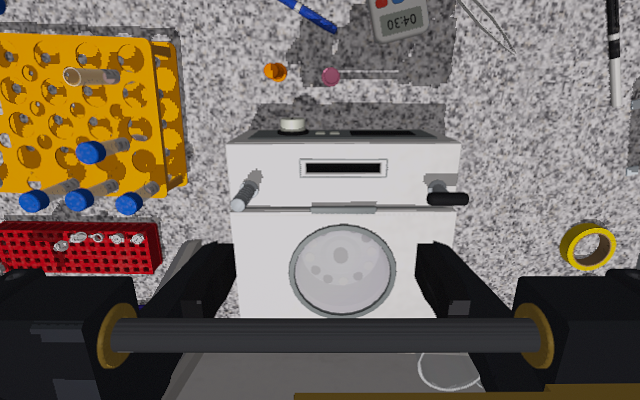

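The wrist view shows the slot at (306–382, 168), the pin handle from collar (256,176) to top (237,206), the key at (447,198). I now measure the slot's edge precisely and overlay the model.

Run:
```python
from h import *
pos,rot=ctrl.get_tcp_pos(),ctrl.get_eef_rot()
s=ctrl.snapshot("wrist"); P=pose(s,pos,rot); f=s["frame"]
g=cv2.cvtColor(f,cv2.COLOR_BGR2GRAY)
m=np.zeros_like(g); m[158:180,296:392]=(g[158:180,296:392]<90)
c=max(cv2.findContours(m,cv2.RETR_EXTERNAL,cv2.CHAIN_APPROX_NONE)[0],key=cv2.contourArea)
ys,xs=np.nonzero(m); print("blob",xs.min(),xs.max(),ys.min(),ys.max())
u=lambda px: atz(ray(s,px,P),.11)
rect=cv2.minAreaRect(c);print(rect)
# end centres in world
pts=np.array([u((x,y))[:2] for x,y in zip(xs,ys)]);mean=pts.mean(0)
cov=np.linalg.eigh(np.cov((pts-mean).T)); a=cov[1][:,1]; a*=np.sign(a[1])
mid=(pts@a).max()+(pts@a).min(); print("mean",mean,"len,wid",np.ptp(pts@a),np.ptp(pts@cov[1][:,0]),"yaw",np.arctan2(-a[0],a[1]))
# deck front edge and lid edge yaw: strongest gradient per column
for nm,r0,r1,z in(("front",134,152,.11),("lid",200,216,.11)):
    sub=cv2.GaussianBlur(g,(3,3),0)[r0:r1].astype(float); cols=[x for x in range(262,430,3)]
    d=np.abs(np.diff(sub,axis=0)); e=np.array([u((x,r0+.5+d[:,x].argmax()))[:2] for x in cols])
    k=np.polyfit(e[:,1],e[:,0],1); res=e[:,0]-np.polyval(k,e[:,1]); ok=abs(res)<.002; k=np.polyfit(e[ok,1],e[ok,0],1)
    print(nm,"yaw",-np.arctan(k[0]),"x at mean y",np.polyval(k,mean[1]),ok.mean())
yaw=np.arctan2(-a[0],a[1])
p=np.array([0,0,yaw]); p[:2]=mean-(Rz(yaw)@[-.08,0,0])[:2]; print("p",p)
for k in ((-.058,-.098,.11),(-.058,-.098,.137),(-.058,-.098,.16),(-.08,.0385,.11),(-.08,-.0385,.11),(-.105,-.12,.11),(-.105,.12,.11),(-.038,-.1,.123),(-.038,.1,.123),(-.058,.098,.143)):
    q=cv2.projectPoints(W(p,k)[None],cv2.Rodrigues(P[0])[0],P[1],np.array(s["mtx"],float),np.array(s["D"],float))[0][0,0]; print(k,q.round(1)); cv2.circle(f,tuple(np.round(q*8).astype(int)),10,(0,0,255),-1,shift=3)
cv2.imwrite("pics/w2.png",cv2.resize(f[120:240,210:480],(800,356),interpolation=cv2.INTER_CUBIC))
```

```text
blob 307 380 163 172
((343.5, 167.5), (9.0, 73.0), 90.0)
mean [0.5065583  0.04287266] len,wid 0.07488147966843349 0.009810178092936384 yaw 0.05391651796483841
front yaw 0.04700844207904324 x at mean y 0.48135366475240743 0.8571428571428571
lid yaw 0.06619918587766914 x at mean y 0.5477234069969249 0.5714285714285714
p [0.58644204 0.04718389 0.05391652]
(-0.058, -0.098, 0.11) [249.8 188.8]
(-0.058, -0.098, 0.137) [243.9 197. ]
(-0.058, -0.098, 0.16) [238.1 205.1]
(-0.08, 0.0385, 0.11) [381.7 167.4]
(-0.08, -0.0385, 0.11) [306.4 167.8]
(-0.105, -0.12, 0.11) [224.3 144. ]
(-0.105, 0.12, 0.11) [464.3 142.5]
(-0.038, -0.1, 0.123) [246.7 211.2]
(-0.038, 0.1, 0.123) [441.8 210. ]
(-0.058, 0.098, 0.143) [448.8 197.8]
```

View pics/w2.png

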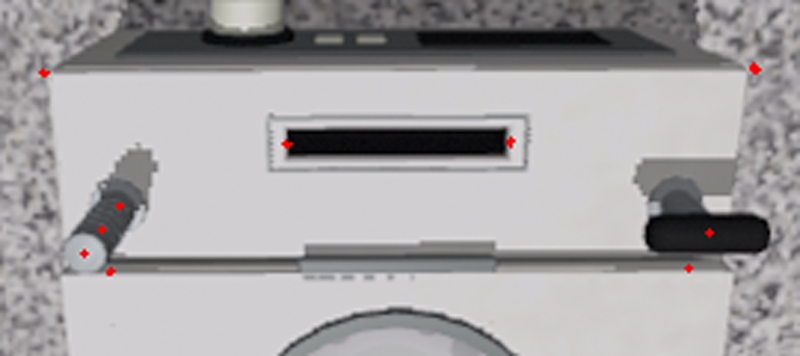

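Model overlays well: slot ends, pin top disc and T-bar all match. Now the grasp and lift.

```bash
cat >> h.py <<'E'
p=np.array([.5864,.0472,.0525])
def tip(x,y,z): return W(p,(x,y,z+.074))   # TCP for a tip position in centrifuge frame
def cf(w): return Rz(-p[2])@(np.array(w)-[p[0],p[1],0])
E
python3 - <<'E'
from h import *
ctrl.move_to(W(p,(-.058,-.098,.21)),RT(p))
print(ctrl.move_linear(W(p,(-.058,-.098,.118)),vel=.1,stop_force=8))
print(cf(ctrl.get_tcp_pos()))
ctrl.close(30); print("w",ctrl.get_gripper_width(),ctrl.get_ft_force())
print(ctrl.move_linear(W(p,(-.058,-.098,.206)),vel=.12), ctrl.get_gripper_width(),ctrl.get_ft_force())
ctrl.move_linear(tip(-.08,-.029,.120),vel=.12)
ctrl.sleep(.2); print(cf(ctrl.get_tcp_pos()),ctrl.get_gripper_width(),ctrl.get_ft_force())
pos,rot=ctrl.get_tcp_pos(),ctrl.get_eef_rot()
S={n:ctrl.snapshot(n) for n in("wrist","side","top")}; rs=[]
for n,s in S.items():
    P=pose(s,pos,rot); q=cv2.projectPoints(W(p,(-.08,-.029,.120))[None],cv2.Rodrigues(P[0])[0],P[1],np.array(s["mtx"],float),np.array(s["D"],float))[0][0,0]
    for k in("pin_tip","pin_handle"): print(n,k,q.round(1),[(round(x["p"],2),np.round(x["point"],1).tolist()) for x in ctrl.pinpoint(k,s)[:3]])
    f=s["frame"]; x,y=np.round(q).astype(int); x=np.clip(x,60,580);y=np.clip(y,60,340);S[n]=cv2.resize(f[y-60:y+60,x-60:x+60],(400,400) if n!="top" else (400,400),interpolation=cv2.INTER_CUBIC)
cv2.imwrite("pics/g1.png",np.hstack([S["wrist"],S["side"]])); print(ctrl.get_t())
E
```

```text
False
[-0.05750329 -0.09791573  0.11860148]
w 0.012882190991378498 [-0.66342906  0.54018654 -0.16466053]
False 0.013211989566745541 [-0.26314727  0.37044087 -1.18212238]
[-0.07972754 -0.02993866  0.19403264] 0.013176581170262701 [ 0.88509388  0.01683135 -0.97519862]
wrist pin_tip [327.2 206.9] [(0.97, [324.9, 206.4])]
wrist pin_handle [327.2 206.9] [(0.95, [324.5, 283.9]), (0.76, [268.4, 65.2]), (0.62, [351.1, 74.7])]
side pin_tip [301.2 226.8] [(0.6, [250.8, 300.2]), (0.57, [255.0, 278.7]), (0.53, [302.2, 227.1])]
side pin_handle [301.2 226.8] [(0.83, [249.3, 263.7]), (0.71, [296.6, 210.5]), (0.61, [249.1, 238.4])]
top pin_tip [359.6 215.9] [(0.47, [370.6, 257.3])]
top pin_handle [359.6 215.9] [(0.56, [381.1, 260.4]), (0.44, [356.5, 257.1])]
9.55
```

View pics/g1.png

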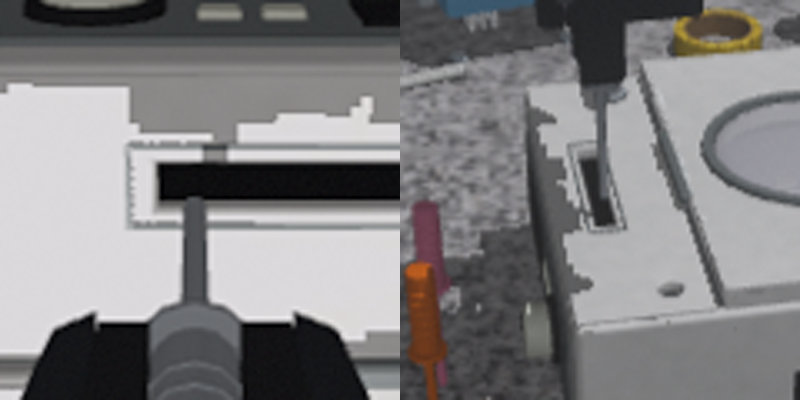

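Left: tip over the slot mouth's right part, within about 2 px of the prediction. Right: pin upright, held straight above the slot, empty hole at right. Now feel along the floor.

Run:
```python
from h import *
ctrl.move_linear(tip(-.08,-.0275,.120),vel=.05)
t0=ctrl.get_t()
print("in",ctrl.move_linear(tip(-.08,-.0275,.083),vel=.08,stop_force=6),cf(ctrl.get_tcp_pos())-[0,0,.074],ctrl.get_ft_force())
y=-.0275; zs=[]
while y<.031:
    hit=ctrl.move_linear(tip(-.08,y,.0715),vel=.03,stop_force=3)
    c=cf(ctrl.get_tcp_pos()); z=c[2]-.074; zs.append((round(c[1],4),round(z,4),hit,round(ctrl.get_ft_force()[2],1)))
    if z<.0735: break
    ctrl.move_linear(tip(-.08,y,.0815),vel=.06)
    y+=.0035
    ctrl.move_linear(tip(-.08,y,.0815),vel=.06)
    if ctrl.get_t()-t0>18: break
for q in zs: print(q)
print(ctrl.get_t(),c,ctrl.get_ft_force(),ctrl.get_gripper_width())
```

```text
in False [-0.07990319 -0.02740058  0.08303169] [ 0.26260169  0.24998569 -0.11446841]
(np.float64(-0.0274), np.float64(0.0771), True, np.float64(5.8))
(np.float64(-0.024), np.float64(0.0772), True, np.float64(4.1))
(np.float64(-0.0204), np.float64(0.0772), True, np.float64(5.7))
(np.float64(-0.0169), np.float64(0.0772), True, np.float64(4.9))
(np.float64(-0.0134), np.float64(0.0772), True, np.float64(4.8))
(np.float64(-0.01), np.float64(0.0772), True, np.float64(4.5))
(np.float64(-0.0064), np.float64(0.0772), True, np.float64(4.7))
(np.float64(-0.0025), np.float64(0.0752), True, np.float64(0.3))
(np.float64(0.0005), np.float64(0.0714), False, np.float64(0.2))
17.0417 [-0.07984654  0.00049554  0.14537045] [0.253926   0.05511462 0.2096513 ] 0.012741037137308961
```

The tip sank into the port at y ≈ +0.5 mm with no resistance. Pushing down.

Run:
```python
from h import *
c=cf(ctrl.get_tcp_pos())
for z in (.069,.066,.064,.062,.0605,.059):
    h=ctrl.move_linear(tip(-.08,.0008,z),vel=.03,stop_force=15); print(z,h,(cf(ctrl.get_tcp_pos())-[0,0,.074]).round(4),ctrl.get_ft_force().round(1))
    if h: break
ctrl.sleep(.8)
print(ctrl.get_t(),ctrl.get_ft_force().round(1),ctrl.get_gripper_width())
s=ctrl.snapshot("side");cv2.imwrite("pics/l1.png",s["frame"][100:330,180:480])
```

```text
0.069 False [-0.0799  0.0008  0.069 ] [0.1 0.1 0.7]
0.066 False [-0.0798  0.0008  0.0661] [ 0.6 -1.2  4. ]
0.064 False [-0.0798  0.0008  0.0642] [0.9 0.2 4.5]
0.062 False [-0.0798  0.0008  0.0621] [-0.6 -1.2  5. ]
0.0605 False [-0.0798  0.0008  0.0607] [-0.1 -0.8  4.8]
0.059 False [-0.0798  0.0008  0.0593] [ 0.7 -0.1  5.5]
19.3417 [-0.2 -1.4  5.5] 0.012827569870356886
```

View pics/l1.png

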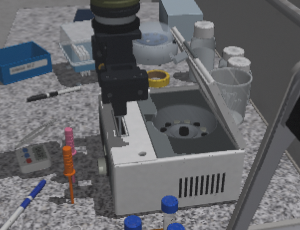

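The lid stands open (lid seen edge-on at crop 215,90; bowl exposed). Withdraw, and check the tip over the hole before inserting.

Run:
```python
from h import *
ctrl.move_linear(tip(-.08,.0008,.130),vel=.12)
ctrl.move_linear(tip(-.058,-.098,.130),vel=.12)
ctrl.move_linear(tip(-.058,-.098,.118),vel=.1)
ctrl.sleep(.1); print((cf(ctrl.get_tcp_pos())-[0,0,.074]).round(4))
pos,rot=ctrl.get_tcp_pos(),ctrl.get_eef_rot()
V=[]
for n in("wrist","side"):
    s=ctrl.snapshot(n); P=pose(s,pos,rot)
    q=[cv2.projectPoints(W(p,c)[None],cv2.Rodrigues(P[0])[0],P[1],np.array(s["mtx"],float),np.array(s["D"],float))[0][0,0] for c in((-.058,-.098,.118),(-.058,-.098,.11))]
    print(n,np.round(q,1).tolist(),[(round(x["p"],2),np.round(x["point"],1).tolist()) for x in ctrl.pinpoint("pin_tip",s)[:3]])
    x,y=np.round(q[1]).astype(int); V.append(cv2.resize(s["frame"][y-40:y+40,x-40:x+40],(400,400),interpolation=cv2.INTER_CUBIC))
cv2.imwrite("pics/r1.png",np.hstack(V)); print(ctrl.get_t())
```

```text
[-0.058  -0.0975  0.1182]
wrist [[325.0, 207.1], [325.0, 203.2]] [(0.81, [325.1, 208.0]), (0.77, [415.8, 50.9]), (0.56, [355.7, 45.3])]
side [[321.4, 249.6], [321.5, 253.8]] [(0.77, [254.2, 281.2]), (0.66, [250.7, 302.6]), (0.47, [327.5, 250.8])]
21.6917
```

View pics/r1.png

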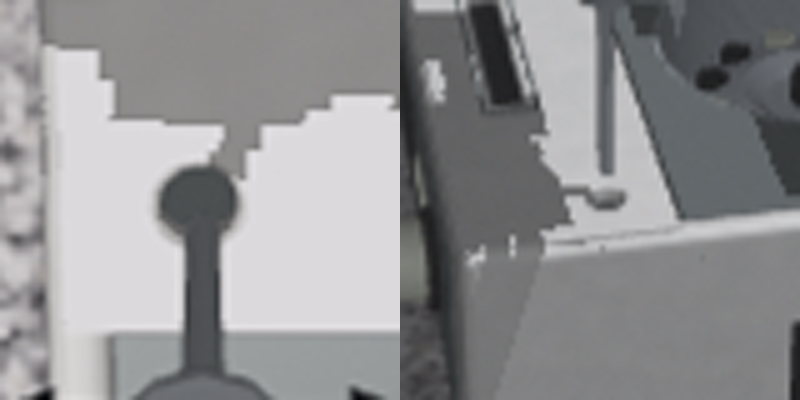

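The tip (crop 203,222) is centred over the hole (200,200) as predicted, also in the side view. Inserting.

Run:
```python
from h import *
h=ctrl.move_linear(tip(-.058,-.098,.052),vel=.08,stop_force=8)
print(h,cf(ctrl.get_tcp_pos()).round(4),ctrl.get_ft_force().round(1))
if not h: h=ctrl.move_linear(W(p,(-.058,-.098,.1160)),vel=.02,stop_force=4)
c=cf(ctrl.get_tcp_pos());print(h,c.round(4),ctrl.get_ft_force().round(1))
if c[2]<.1215:
    ctrl.gripper_open(); ctrl.sleep(.2)
    ctrl.move_linear(W(p,(-.058,-.098,.22)),vel=.12)
    ctrl.move_linear(W(p,(-.11,-.05,.30)),vel=.2); ctrl.sleep(.3)
    pos,rot=ctrl.get_tcp_pos(),ctrl.get_eef_rot(); V=[]
    for n in("wrist","side"):
        s=ctrl.snapshot(n); P=pose(s,pos,rot)
        q=[cv2.projectPoints(W(p,c)[None],cv2.Rodrigues(P[0])[0],P[1],np.array(s["mtx"],float),np.array(s["D"],float))[0][0,0] for c in((-.058,-.098,.137),(-.058,-.098,.11))]
        print(n,np.round(q,1).tolist(),[(round(x["p"],2),np.round(x["point"],1).tolist()) for x in ctrl.pinpoint("pin_handle",s)[:3]])
        x,y=np.clip(np.round(q[1]).astype(int),[100,100],[540,300]); V.append(cv2.resize(s["frame"][y-100:y+100,x-70:x+130] if n=="wrist" else s["frame"][y-130:y+70,x-100:x+100],(400,400),interpolation=cv2.INTER_CUBIC))
    cv2.imwrite("pics/r2.png",np.hstack(V))
print(ctrl.get_t())
```

```text
False [-0.0577 -0.098   0.1264] [ 0.  -0.4  0.1]
True [-0.0578 -0.098   0.1179] [-1.   0.3  5.4]
wrist [[277.6, 226.0], [281.0, 215.9]] [(0.57, [275.9, 224.4]), (0.51, [359.9, 227.2]), (0.46, [409.8, 195.9])]
side [[321.4, 239.5], [321.5, 253.8]] [(0.83, [323.8, 239.8]), (0.76, [249.7, 237.2]), (0.55, [250.0, 259.7])]
26.6667
```

View pics/r2.png

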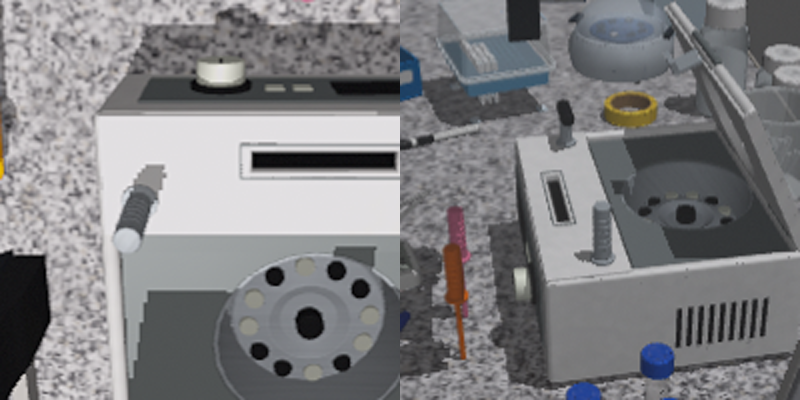

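The pin stands upright on its collar in its own hole (right panel 602,262), the lid is fully open, and the key is still at (565,120). The gripper is clear of everything. Handing in.

```bash
python3 -c "
from plant import ctrl
ctrl.sign_off(); print(ctrl.get_t())"
```

```text
the job is handed in; nothing more can be done
the job is handed in; nothing more can be done
```

The lid is open, the release pin is back in its own hole, and I handed the job in at about 27 s of the 54 s allowed.

- **Finding the port:** I took the steel pin from the right-hand hole and poked along the slot floor. The tip sank into the port at about y = +0.5 mm from the middle of the slot.
- **Opening the lid:** I pushed the tip down to about 59 mm above the centrifuge's underside, meeting about 5.5 N. The side camera then showed the lid open.
- **Returning the pin:** I lowered it back into its hole until the collar met the deck. The tool height there was within 1 mm of the height at the grasp.

**Last checks:** The side and wrist pictures show the pin upright on its collar, within about 2–3 pixels of where it should be. The side picture shows the lid open and the rotor key still in its hole, and the gripper was clear of everything.

I judged the lid angle and the key's position by eye rather than measuring them. I did not check the release bar's spring-back; I inferred it from the pin being out of the slot. None of the checks failed. The only disagreements were other detections from the networks: the orange and pink look-alikes, and some stray points elsewhere in the pictures. I set those aside.

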